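Prop a cover plate up and hold the torch on it

TASK

Take the cover plate out of the slotted rack and lean it on its lower edge against the middle of the front of the grey angle plate, bare metal face out towards you, tipped back a little, and let go of it. Then draw the torch out of its socket and hold it raised in front of the plate, slanting down at roughly 45 degrees with its lens about 10 cm from the middle of the bare face and pointing straight at it, touching nothing. Finish like that, still holding the torch still; do not put it down.

Things in the scene. Friction and masses are not known exactly. Their poses are not given: they have to be found in the camera images.
- cover: Loose aluminium cover plate, about 0.35 kg, 110 mm wide (y), 120 high (z), 10 thick (x). The -x face is bare metal with a black rectangular seal line and six dark holes, the +x face is painted blue. Starts upright in the rack's middle slot. Origin: middle of the bottom edge, half way through the thickness; z points along the plate to its top edge.
- cover_face (a point): Middle of the cover plate's bare metal face: 60 mm above the bottom edge, at x = -5 mm in the plate's frame. Axes as the plate's.
- rack: Fixed light wooden rack, 100 mm (x) by 130 mm (y), 38 mm high, with three parallel slots along y, open at top and ends, each 14 mm wide, floors 12 mm above the bench, 26 mm apart. The cover plate stands in the middle one, which runs along y over the origin. Origin: centre of the underside, z up.
- angle_plate: Fixed grey cast angle plate to lean on: an upright wall 120 mm wide (y), 55 mm high, 12 mm thick, its flat front face looking to its -x; foot and ribs lie behind it (85 mm deep in +x), the bench in front is bare. Origin: on the bench at the foot of the front face, middle of the width; z up.
- angle_edge (a point): Middle of the top front edge of the angle plate's wall, 55 mm above the bench.
- socket: Fixed square grey socket on a black square foot (95 mm) in which the torch stands: 68 mm square outside, 56 mm square inside, its sides along its x and y, mouth 55 mm above the bench, floor 8 mm above the bench. Origin: centre of the underside, z up; the torch stands on the z axis.
- torch: Black hand torch with a steel bezel and ribbed grip, loose, about 0.17 kg, 152 mm long: a head 50 mm in diameter for the first 26 mm from the lens, narrowing over the next 20 mm to a straight round barrel 32 mm in diameter up to the tail. Starts upright in the socket, lens down, tail up. Origin: centre of the lens; z runs along the axis from lens to tail, so the beam points along -z.
- torch_tail (a point): Centre of the torch's tail end (small orange button), on the axis 152 mm from the lens; axes as the torch's. While the torch stands in the socket it is 160 mm above the bench.
Things that resemble listed ones, but are neither listed nor needed, are in the scene too. What is shaped like the socket but turquoise is not meant.

How it is judged (in metres and radians):
On the way, in this order (a step that is already met when the one before it is completed fails the run):
1. the cover plate leans against the front of the angle plate, bare face out, let go, while the torch still stands in its socket (angle between cover's own z axis and vertical between 0.12 and 0.61 rad and contact force between cover and angle_plate above 0.1 N and angle between the y axis of cover and the y axis of angle_plate, either way round below 0.26 rad and x of cover in the frame of angle_plate between -0.07 and -0.005 m and y of cover in the frame of angle_plate between -0.04 and 0.04 m and height (world z) of cover below 0.012 m and x of angle_edge in the frame of cover above 0 m and linear speed of cover below 0.03 m/s and contact force between each of the arm, the fingers, torch and cover below 0.1 N and horizontal distance between torch and socket below 0.01 m and height (world z) of torch below 0.03 m), for 0.2 s.
2. the torch is drawn up out of its socket in the fingers (height (world z) of torch above 0.06 m and contact force between the fingers and torch above 1 N and contact force between torch and socket below 0.1 N), for 0.1 s.
At the end, for the whole second after the job is handed in: Plate on its lower edge, leaning 7-35 deg on the angle plate, bare face out, within 40 mm of its middle and 15 deg of parallel, let go. Torch still in the fingers, touching nothing else, lens over 80 mm high, 20-70 deg from vertical, beam within 30 mm of the face middle, 50-200 mm from it (angle between cover's own z axis and vertical between 0.12 and 0.61 rad and contact force between cover and angle_plate above 0.1 N and angle between the y axis of cover and the y axis of angle_plate, either way round below 0.26 rad and x of cover in the frame of angle_plate between -0.07 and -0.005 m and y of cover in the frame of angle_plate between -0.04 and 0.04 m and height (world z) of cover below 0.012 m and x of angle_edge in the frame of cover above 0 m and linear speed of each of cover, torch below 0.03 m/s and contact force between each of the arm, the fingers, torch and cover below 0.1 N and contact force between the fingers and torch above 1 N and contact force between torch and socket below 0.1 N and contact force between torch and angle_plate below 0.1 N and contact force between torch and rack below 0.1 N and height (world z) of torch above 0.08 m and angle between torch's own z axis and vertical between 0.35 and 1.22 rad and x of cover_face in the frame of torch between -0.03 and 0.03 m and y of cover_face in the frame of torch between -0.03 and 0.03 m and z of cover_face in the frame of torch between -0.2 and -0.05 m and x of torch in the frame of cover below -0.03 m); the arm keeps its last pose, push and grip.
It also fails if it takes over 45 s, if anything falls off the work surface, if the arm or the gripper's body presses on something with over 40 N, if the wrist force passes 120 N, or if a joint passes its speed limit or range.

ROBOT

A 6-joint arm with a two-finger parallel gripper is mounted at the origin on a cart in front of the work surface, level with it; the furniture and walls round the work are solid. World frame = base frame: x ahead of the robot, y to its left, z up, the work surface at z = 0. Lengths are in mm, angles in rad, forces in N, time in s.
With the tool pointing down it reaches from about 300 to 775 mm from the base axis. Payload 14.6 kg.
Tool frame: the origin (TCP) lies on the centre line of the jaws, within the pads' length; the fingertips stand 19 mm ahead of it and the grasp point (between the pads) is the TCP (bot.tip_reach is the distance from the TCP to the fingertips, in mm); z points along the fingers, y is the line along which they close (so a half turn about z gives the same grasp; the last joint's range is limited). The gripper opens to 85 mm and grips with 20 to 120 N. Pads are 22 mm wide; open, the fingers measure 114 mm over their backs; the gripper's body (76 mm by 85 mm) begins 54 mm behind the grasp point. The pads swing forward as they close: fully open they stand 13 mm farther back than shut.
Start: joints at [-1.271, 0.3, 1.521, -0, 1.321, -0.067], TCP at [197.239, -513.407, 250.281] pointing down, gripper open.
Joint ranges: [-3.03, 3.03], [-0.79, 2.21], [0.23, 2.52], [-1.04, 4.18], [0, 3.07], [-2.55, 2.55]. Speed limits (rad/s): [2.22, 2.22, 2.57, 3.14, 3.14, 3.14].

INTERFACE

Orientations are given as a unit quaternion [w, x, y, z].
In Python, from rig import bot gives the robot as it stands. Calls block until the motion is done:
- bot.move_to(position, orientation): joint-space move of the TCP to a pose.
- bot.servo_line(position, attitude=None, speed=150, until_force=None): straight line of the TCP; attitude=None keeps the orientation; speed is the mean speed in mm/s. With until_force (N) it stops when the force on the tool has changed by that much, and returns True; else False.
- bot.move_joints(angles): joint-space move.
- bot.move_gripper(opening, grip_force=None): finger opening in mm; grip_force is the grip in N (None keeps the last); returns when the fingers have stopped.
- bot.dwell(seconds).
- bot.ik(position, orientation): joint angles nearest the present ones, or None.
- bot.read_state(): the state.
- bot.read_camera(name): name is "side" or "top" or "wrist"; returns a dict with "image" (420x560x3 uint8, blue, green, red), "depth" (420x560 float32, mm along the optical axis (not along the pixel's ray), 0 where there is no reading), "fovy" (degrees; the focal length in pixels is half the picture's height over the tangent of half this angle, whatever the lens; pixels are square), "cx", "cy" (the principal point, pixels), "eye" and "attitude" of the camera in the world; the wrist camera has in their place "mount" (4x4, takes a point from camera to tool coordinates, whose origin is the TCP and whose axes are the flange's). Camera axes: x right, y down, z forward; pixel columns grow to the right and rows downward; lengths in mm; the calibration is good to about 2 mm. A picture is of the moment at which its call begins: read the wrist's pose just before it.
A pose or a line that the arm cannot do raises bot.MotionError and nothing moves.
- bot.finish_job(): hands the job in; it is judged then, once.
The state is a dict: "clock": time; "joint_positions": joint angles; "qvel": joint speeds; "effort": joint torques, N m; "ee_pos": TCP position; "tool_rot": TCP orientation; "ft_force": force on the tool from outside, world axes, zero at the start; "moment": the same for the moment, N m; "grip_width": finger opening in mm; "grip_force": force on a finger pad.
Only numpy, scipy, OpenCV 4.12 (cv2) and the standard library are available. Lean on these libraries where they do the work, as an engineer would, in place of code of your own. Each camera call takes 0.05 s, during which the arm holds its last target. There are 200 camera calls.

## Working session

There is one attempt and no reset: what is moved stays moved. The work goes in short steps, each a Python script; the robot and the scene stay as the last script left them, time stands still between calls to the robot, and variables do not carry over. Pictures are saved under pics/ and viewed, at most 13 in all, crops included, and the job is handed in when it is done.

```bash
ls; mkdir -p pics
python3 - <<'E'
from rig import bot
import cv2,numpy as np
s=bot.read_state();print(s)
for n in("side","top"):
    c=bot.read_camera(n);cv2.imwrite(f"pics/{n}0.png",c["image"]);np.savez(f"{n}0.npz",**c)
    print(n,c["fovy"],c["cx"],c["cy"],c["eye"],c["attitude"],(c["depth"]>0).mean())
E
```

```text
pics
{'clock': 0.0, 'joint_positions': array([-1.27057896e+00,  3.00487095e-01,  1.52158633e+00, -2.11649224e-05,
        1.32073286e+00, -6.65851677e-02]), 'qvel': array([ 0.00169474, -0.0010299 ,  0.00061112, -0.00201301,  0.00050289,
        0.00065058]), 'effort': array([ 1.03532711e-03, -5.43500233e+01, -3.61788583e+01,  9.97228753e-07,
        4.06799998e-03, -3.78724039e-06]), 'ee_pos': array([ 197.1830625 , -513.20201327,  249.71031539]), 'tool_rot': array([-6.01484020e-04,  9.83228416e-01,  1.82377396e-01, -8.09064439e-05]), 'ft_force': array([-0.08055846, -0.15595854,  0.56594572]), 'moment': array([ 0.01432953, -0.06974203, -0.00244804]), 'grip_force': 0.0, 'grip_width': 85.21567678884524}
side 50.47729377964956 280.2584105486718 211.1504917965553 [ 247.12865573 1020.61467359  596.0722406 ] [ 0.06198393 -0.08967604  0.84476666 -0.52391363] 0.9071811224489796
top 57.67146511353047 273.4848509610567 204.21526196247086 [ 430.75391005   65.9577427  1134.83804087] [ 0.01372244 -0.70095781  0.71302034 -0.00847555] 0.9960119047619047
```

View pics/top0.png

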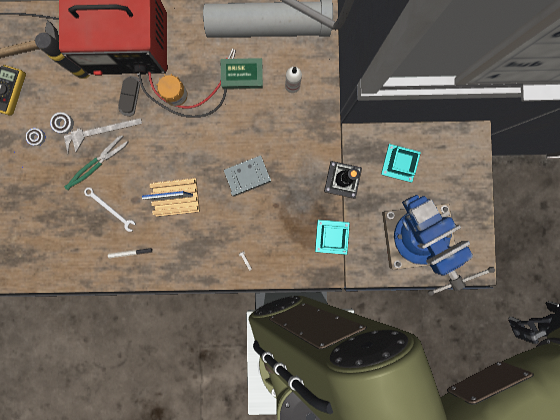

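View pics/side0.png

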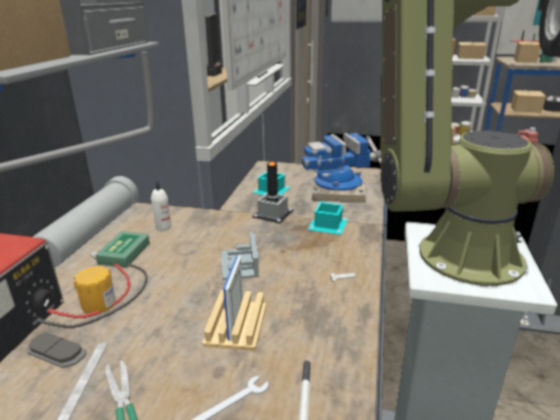

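The top view shows the rack with the plate at about (173,196), the grey angle plate at (247,174), and the torch in its grey socket at (345,178). The turquoise sockets are decoys. In the side view the plate's blue face looks towards +x (away from the robot). Next I measure with the depth images.

```bash
cat > h.py <<'E'
import numpy as np,cv2
from scipy.spatial.transform import Rotation as R
def rot(q): return R.from_quat(np.r_[q[1:],q[0]])
def quat(r): q=r.as_quat(); return np.r_[q[3],q[:3]]
def cloud(c,pose=None):
    d=np.asarray(c["depth"],float);h,w=d.shape
    f=h/2/np.tan(np.radians(float(c["fovy"]))/2)
    u,v=np.meshgrid(np.arange(w),np.arange(h))
    P=np.dstack([(u-c["cx"])/f*d,(v-c["cy"])/f*d,d])
    if pose is None: P=P@rot(c["attitude"]).as_matrix().T+c["eye"]
    else:
        M=np.array(c["mount"]);P=P@M[:3,:3].T+M[:3,3]
        P=P@rot(pose["tool_rot"]).as_matrix().T+pose["ee_pos"]
    P[d==0]=np.nan
    return P
def rect(P,m):
    r=cv2.minAreaRect(P[m][:,:2].astype(np.float32)); return np.round(r[0],1),np.round(r[1],1),round(r[2],1),int(m.sum())
E
python3 - <<'E'
from h import *
for n in("top","side"):
    c=dict(np.load(n+"0.npz"));P=cloud(c);x,y,z=P[...,0],P[...,1],P[...,2]
    I=c["image"]
    if n=="top":
        box={"rack":(140,210,165,225),"ang":(215,280,145,205),"sock":(318,368,150,205)}
    else: box={"rack":(195,275,250,350),"ang":(215,265,230,280),"sock":(248,300,155,222)}
    for k,(a,b,t,e) in box.items():
        w=np.zeros(z.shape,bool);w[t:e,a:b]=1
        print(n,k,"bench z",np.nanmedian(z[w&(z<5)]))
        for lo,hi in{"rack":[(30,45),(60,140),(110,140)],"ang":[(8,70),(46,64)],"sock":[(40,62),(120,180),(150,180)]}[k]:
            m=w&(z>lo)&(z<hi)
            if m.sum()>5: print(lo,hi,rect(P,m),"zmed",np.median(z[m]),"max",z[m].max(), "mean",P[m].mean(0).round(1))
t=dict(np.load("top0.npz"))["image"][135:235,130:380]
s=dict(np.load("side0.npz"))["image"][150:350,190:310]
cv2.imwrite("pics/t1.png",cv2.resize(t,None,fx=3.2,fy=3.2,interpolation=2))
cv2.imwrite("pics/s1.png",cv2.resize(s,None,fx=3,fy=3,interpolation=2))
E
```

```text
top rack bench z 0.7427338758898259
30 45 (array([492.2, 363.7]), array([ 90. , 130.8]), 5.5, 709) zmed 38.42110779833297 max 44.81389239974169 mean [490.8 360.5  38.2]
60 140 (array([492. , 365.6]), array([ 10.8, 110.1]), 5.4, 261) zmed 130.86354352050682 max 139.15698377110186 mean [491. 361. 119.]
110 140 (array([492. , 365.6]), array([ 10.8, 110.1]), 5.4, 194) zmed 132.13441243257972 max 139.15698377110186 mean [491.5 364.6 130.5]
top ang bench z 0.7477019567529624
8 70 (array([567.5, 157.2]), array([118.9, 119.8]), 20.8, 1085) zmed 12.412481187117237 max 62.69514605009044 mean [549.9 150.7  21.6]
46 64 (array([517.8, 138.7]), array([ 12.2, 118.5]), 20.6, 185) zmed 55.274723957071274 max 62.69514605009044 mean [517.6 138.5  55.3]
top sock bench z 0.6674313372799361
40 62 (array([ 536.3, -131.9]), array([68.7, 68.8]), 77.3, 286) zmed 53.83006484912846 max 60.516509720367594 mean [ 532.3 -125.    51.8]
120 180 (array([ 535.7, -131.8]), array([30.5, 31.6]), 0.2, 160) zmed 159.7725794578016 max 166.24634039399382 mean [ 534.5 -129.4  155.6]
150 180 (array([ 535.9, -131.6]), array([31
[... 601 characters left out ...]
2.4]), array([ 84.5, 119.3]), 19.5, 732) zmed 20.638495816497596 max 54.981798716882054 mean [534.7 154.3  25.4]
46 64 (array([513.8, 140.2]), array([ 12.2, 118.6]), 20.4, 144) zmed 52.6973882979309 max 54.981798716882054 mean [512.1 145.3  52.4]
side sock bench z -3.0614989003399273
40 62 (array([ 553.7, -213.4]), array([ 86.5, 260.8]), 14.9, 399) zmed 48.758649354275576 max 61.893868276899866 mean [ 543.3 -170.8   48.5]
120 180 (array([ 531.1, -128.2]), array([29.3, 30.8]), 9.2, 169) zmed 143.00577839470338 max 160.849581703017 mean [ 529.6 -123.1  142.1]
150 180 (array([ 530.9, -128.8]), array([28.8, 29.7]), 9.2, 57) zmed 156.76594156549027 max 160.849581703017 mean [ 530.2 -126.6  156.1]
```

View pics/t1.png

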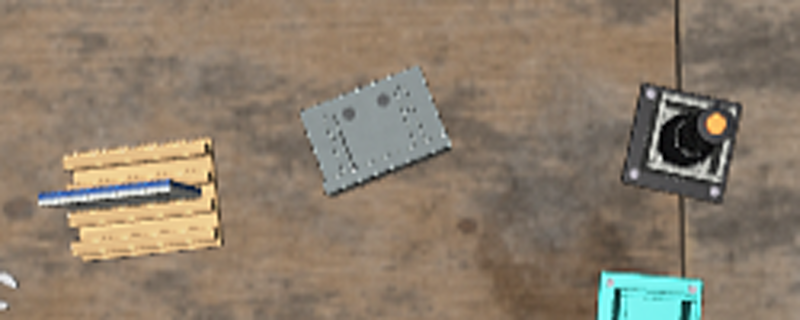

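View pics/s1.png

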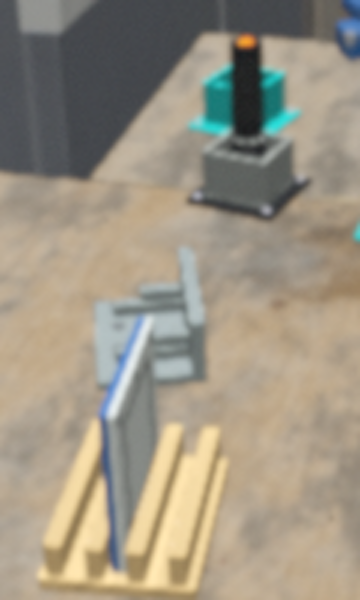

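```bash
cat >> h.py <<'E'
def frame(zt,yt):
    z=np.array(zt,float);z/=np.linalg.norm(z);y=np.array(yt,float);y-=z*(y@z);y/=np.linalg.norm(y)
    return quat(R.from_matrix(np.column_stack([np.cross(y,z),y,z])))
def ax(deg): a=np.radians(deg);return np.array([np.cos(a),np.sin(a),0]),np.array([-np.sin(a),np.cos(a),0])
Z=np.array([0,0,1.])
PY,AY=5.4,20.5
PL=np.array([490.5,366,0]); ANG=np.array([516,139.5,0])-6*ax(AY)[0]; TO=np.array([533.5,-130.3,0])
TH=0.27; L=100.
X,Y=ax(AY); ZP=np.sin(TH)*X+np.cos(TH)*Z; XP=np.cos(TH)*X-np.sin(TH)*Z
B=ANG-55*np.tan(TH)*X; O=B-5*XP; FACE=O+60*ZP-5*XP
E
python3 - <<'E'
from h import *
from rig import bot
f=lambda j: None if j is None else np.round(j,2)
xp,yp=ax(PY)
print(ANG,FACE)
for s in(1,-1):
    print(s,"plate",f(bot.ik(PL+[0,0,112],frame(-Z,s*xp))),f(bot.ik(PL+[0,0,230],frame(-Z,s*xp))),
     "lean",f(bot.ik(O+L*ZP,frame(-ZP,s*XP))),f(bot.ik(O+(L+80)*ZP-40*X,frame(-ZP,s*XP))))
    for slant in(45,40):
        t=np.radians(slant);u=-np.sin(t)*X+np.cos(t)*Z
        for tilt in(0,15,30,45):
          k=t-np.radians(tilt);sh=-np.sin(k)*X+np.cos(k)*Z
          fin=bot.ik(FACE+(100+115)*u,frame(-sh,s*Y))
          out=[]
          for az in(-40,-20,0,20):
            a,b=ax(az);tt=np.radians(tilt);shg=np.sin(tt)*a+np.cos(tt)*Z
            q=frame(-shg,s*b)
            g=bot.ik(TO+[0,0,8+115],q);g2=bot.ik(TO+[0,0,8+115+90],q)
            out.append((az,g is not None and g2 is not None))
          print(slant,tilt,f(fin),out)
E
```

```text
[510.37996686 137.39875571   0.        ] [502.08524734 134.29748716  60.49356815]
1 plate [ 0.58  0.57  1.47 -0.    1.1   0.49] [ 0.58  0.45  1.36 -0.    1.33  0.49] lean [ 0.21  0.57  1.53 -0.04  1.31 -0.13] [ 0.21  0.44  1.54 -0.04  1.44 -0.14]
45 0 [-0.05 -0.42  2.46  0.69  0.46 -2.51] [(-40, True), (-20, True), (0, True), (20, True)]
45 15 [ 0.02 -0.34  2.31  0.27  0.69 -2.07] [(-40, True), (-20, True), (0, True), (20, True)]
45 30 [ 0.08 -0.22  2.17  0.09  0.94 -1.89] [(-40, True), (-20, True), (0, True), (20, True)]
45 45 [ 0.12 -0.08  2.03 -0.    1.19 -1.81] [(-40, True), (-20, True), (0, True), (20, True)]
40 0 [-0.01 -0.38  2.36  0.46  0.54 -2.26] [(-40, True), (-20, True), (0, True), (20, True)]
40 15 [ 0.06 -0.28  2.22  0.18  0.79 -1.97] [(-40, True), (-20, True), (0, True), (20, True)]
40 30 [ 0.1  -0.15  2.08  0.05  1.05 -1.84] [(-40, True), (-20, True), (0, True), (20, True)]
40 45 [ 0.14 -0.01  1.94 -0.02  1.3  -1.78] [(-40, True), (-20, True), (0, True), (20, True)]
-1 plate None None lean None None
45 0 [-0.05 -0.42  2.46  0.69  0.46  0.64] [(-40, True), (-20, True), (0, True), (20, True)]
45 15 [ 0.02 -0.34  2.31  0.27  0.69  1.07] [(-40, True), (-20, True), (0, True), (20, True)]
45 30 [ 0.08 -0.22  2.17  0.09  0.94  1.25] [(-40, True), (-20, True), (0, True), (20, True)]
45 45 [ 0.12 -0.08  2.03 -0.    1.19  1.34] [(-40, True), (-20, True), (0, True), (20, True)]
40 0 [-0.01 -0.38  2.36  0.46  0.54  0.88] [(-40, True), (-20, True), (0, True), (20, True)]
40 15 [ 0.06 -0.28  2.22  0.18  0.79  1.17] [(-40, True), (-20, True), (0, True), (20, True)]
40 30 [ 0.1  -0.15  2.08  0.05  1.05  1.3 ] [(-40, True), (-20, True), (0, True), (20, True)]
40 45 [ 0.14 -0.01  1.94 -0.02  1.3   1.36] [(-40, True), (-20, True), (0, True), (20, True)]
```

Run:
```python
from h import *
from rig import bot
xp,yp=ax(PY)
bot.move_to(PL+[0,0,280],frame(-Z,xp)); bot.move_gripper(44,40)
s=bot.read_state();c=bot.read_camera("wrist");P=cloud(c,s);z=P[...,2]
cv2.imwrite("pics/w1.png",c["image"])
print(s["clock"],s["ee_pos"],s["ft_force"])
near=(abs(P[...,0]-490)<80)&(abs(P[...,1]-366)<90)
for lo,hi in((122,145),(30,45)):
    m=near&(z>lo)&(z<hi);print(rect(P,m) if m.sum()>5 else 0,np.median(z[m]))
```

```text
3.825 [490.50625971 365.98957234 279.98828317] [-0.2860814   0.21225299  0.24247696]
(array([491.7, 365.1]), array([ 10.3, 109.2]), 5.8, 1739) 131.87325739814625
(array([492.2, 362.2]), array([ 90.1, 130.1]), 5.5, 5860) 37.866199062808874
```

View pics/w1.png

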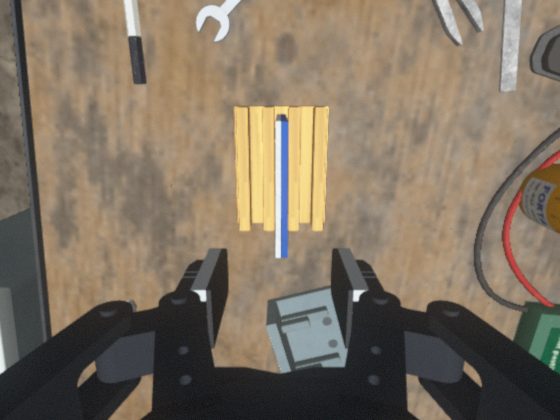

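The wrist view shows the plate's edge from (280,120) to (282,255), bare face on the left (-x) and blue on the right. It is centred between the fingers and agrees with the top camera to within 1 mm. I grasp it, lift it, and go to the pre-lean pose.

```bash
sed -i 's/^PY,AY=.*/PY,AY=5.6,20.6/; s/^PL=.*/PL=np.array([491.7,365.1,0]); ANG=np.array([517.2,138.9,0])-6*ax(AY)[0]; TO=np.array([535.5,-131.4,0])/' h.py
python3 - <<'E'
from h import *
from rig import bot
q=frame(-Z,ax(PY)[0])
bot.servo_line(PL+[0,0,200],q,200)
print(bot.servo_line(PL+[0,0,112],None,100,until_force=12))
bot.move_gripper(0,50); s=bot.read_state();print(s["ee_pos"],s["grip_width"],s["grip_force"],s["ft_force"],s["clock"])
bot.servo_line(PL+[0,0,205],None,100)
s=bot.read_state();print(s["ee_pos"],s["grip_width"],s["ft_force"])
ql=frame(-ZP,XP); T=O+L*ZP
bot.move_to(T-35*X+[0,0,90],ql)
s=bot.read_state();c=bot.read_camera("side");cv2.imwrite("pics/s2.png",cv2.resize(c["image"][150:350,170:330],None,fx=3,fy=3,interpolation=2))
print(s["ee_pos"],s["grip_width"],s["ft_force"],s["clock"])
E
```

```text
False
[491.93483034 365.26443743 112.54871019] 9.630211491171808 49.879100918769836 [0.39364051 0.737806   5.37385783] 5.8583
[491.4633788  364.97490248 204.17389189] 9.234341847919985 [-0.26479345  1.20612508 -5.02014142]
[485.22892021 127.56401216 187.73468535] 9.260072130244986 [-0.12608518 -0.20891266 -4.9105618 ] 7.8917
```

View pics/s2.png

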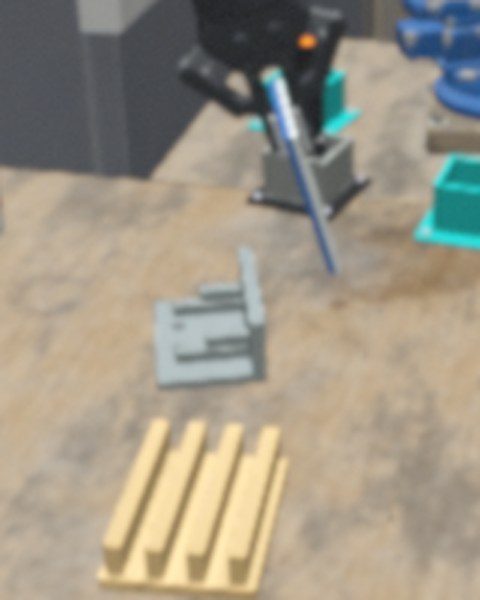

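The side view shows the plate held with its top tipped towards the angle plate, bottom edge at about (333,270), and the rack empty. I lower it in front of the wall, touch the wall, and then touch the bench.

Run:
```python
from h import *
from rig import bot
T=O+L*ZP
def show(t):
    s=bot.read_state();d=s["ee_pos"]-T;print(t,"dx %.1f dy %.1f dz %.1f"%(d@X,d@Y,d[2]),s["ft_force"].round(1),s["grip_width"].round(2),round(s["clock"],2))
bot.servo_line(T-18*X+[0,0,4.5],None,100,until_force=12);show("low")
bot.dwell(.15)
print(bot.servo_line(T+8*X+[0,0,4.5],None,25,until_force=4));show("wall")
p=bot.read_state()["ee_pos"]
print(bot.servo_line(p-[0,0,9],None,15,until_force=5));show("bench")
c=bot.read_camera("side");cv2.imwrite("pics/s3.png",cv2.resize(c["image"][180:300,190:310],None,fx=4,fy=4,interpolation=2))
```

```text
Traceback (most recent call last):
AttributeError: 'float' object has no attribute 'round'
```

```bash
cat >> h.py <<'E'
T=O+L*ZP
def show(bot,t):
    s=bot.read_state();d=s["ee_pos"]-T;print(t,"dx %.1f dy %.1f dz %.1f"%(d@X,d@Y,d[2]),s["ft_force"].round(1),round(s["grip_width"],2),round(s["clock"],2))
E
python3 - <<'E'
from h import *
from rig import bot
show(bot,"low")
print(bot.servo_line(T+8*X+[0,0,4.5],None,25,until_force=4));show(bot,"wall")
p=bot.read_state()["ee_pos"]
print(bot.servo_line(p-[0,0,9],None,15,until_force=5));show(bot,"bench")
c=bot.read_camera("side");cv2.imwrite("pics/s3.png",cv2.resize(c["image"][180:300,190:310],None,fx=4,fy=4,interpolation=2))
E
```

```text
low dx -17.7 dy -0.0 dz 5.1 [-0.9 -0.1 -4.3] 9.54 8.97
True
wall dx 1.2 dy 0.1 dz 3.7 [-1.4 -0.3 -3.9] 9.53 9.73
True
bench dx 0.3 dy 0.2 dz 0.7 [ 0.3 -0.8 -5.2] 9.38 10.03
```

View pics/s3.png

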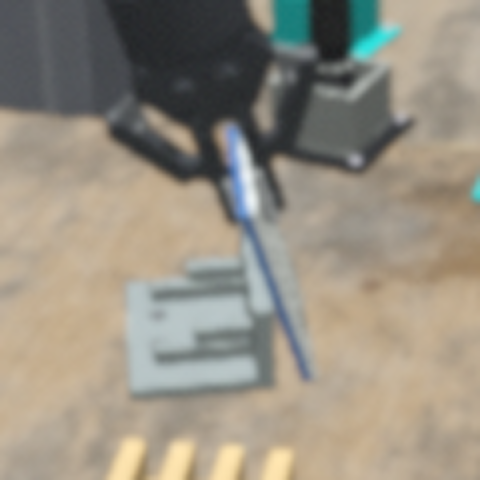

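The side view shows the plate resting on the bench, with its lower end at about (308,378), and leaning on the wall edge. I release it, back out along the plate and check.

Run:
```python
from h import *
from rig import bot
bot.move_gripper(36);show(bot,"open")
p=bot.read_state()["ee_pos"]
bot.servo_line(p+60*ZP,None,80); bot.servo_line(p+130*ZP-60*X,None,150);bot.dwell(.1)
s=bot.read_state();print(s["clock"])
W=bot.read_camera("wrist");S=bot.read_camera("side");Tp=bot.read_camera("top")
for n,c,P in(("wrist",W,cloud(W,s)),("side",S,cloud(S)),("top",Tp,cloud(Tp))):
    np.save(n+"_P.npy",P);np.save(n+"_I.npy",c["image"])
    d=P-ANG;a,b,z=d@X,d@Y,P[...,2]
    m=(abs(b)<75)&(a>-70)&(a<60)&(z>70)&(z<130)
    if m.sum()<20: print(n,"few",m.sum());continue
    Q=np.column_stack([a[m],b[m],z[m]])
    A=np.c_[Q[:,1:],np.ones(len(Q))];k=np.linalg.lstsq(A,Q[:,0],rcond=None)[0]
    print(n,m.sum(),"a=%.3f b %+.3f z %+.1f"%tuple(k),"yrange",np.percentile(Q[:,1],[1,99]),"zmax",Q[:,2].max())
a=cv2.resize(W["image"],(560,420));cv2.imwrite("pics/w2.png",a)
```

```text
open dx 0.3 dy 0.1 dz 1.0 [-0.2 -0.  -0.3] 35.74 10.46
12.1333
wrist 4623 a=-0.004 b +0.404 z -36.3 yrange [-46.93809839  54.81464989] zmax 119.27808709345656
side 238 a=0.030 b +0.349 z -31.9 yrange [-49.62330132  58.34882525] zmax 116.99052842196068
top 23 a=-0.306 b +0.346 z -45.9 yrange [-53.62925498 -46.91659515] zmax 120.96744815141926
```

View pics/w2.png

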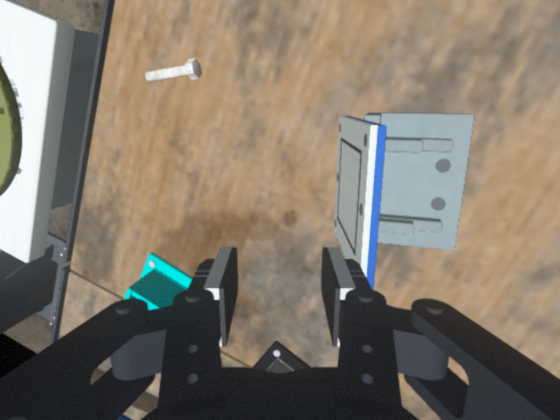

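The wrist view shows the plate leaning on the angle plate, bare face with its seal line towards the robot. It is parallel and about centred. I refit the front face alone, then go to the torch and look at it from above.

Run:
```python
from h import *
from rig import bot
P=np.load("wrist_P.npy");d=P-ANG;a,b,z=d@X,d@Y,P[...,2]
for lo,hi in((15,105),(40,110)):
    m=(b>-40)&(b<50)&(abs(a+(60-z)*.3+8)<14)&(z>lo)&(z<hi)
    A=np.c_[b[m],z[m],np.ones(m.sum())];k=np.linalg.lstsq(A,a[m],rcond=None)[0]
    r=abs(A@k-a[m])<2;k=np.linalg.lstsq(A[r],a[m][r],rcond=None)[0];print(m.sum(),r.sum(),k)
d=FACE-ANG;print("FACE model",d@X,d@Y,FACE[2])
v=np.linalg.inv(np.c_[[1,2],[3,4]]) if 0 else None
bot.move_to([500,-110,300],frame(-Z,-ax(-20)[1])); bot.move_gripper(60)
s=bot.read_state();c=bot.read_camera("wrist");P=cloud(c,s);z=P[...,2]
n=np.hypot(P[...,0]-535,P[...,1]+131)<60
for lo,hi in((150,175),(48,62)):
    m=n&(z>lo)&(z<hi);print(rect(P,m) if m.sum()>5 else 0,P[m].mean(0))
cv2.imwrite("pics/w3.png",c["image"]);print(s["clock"],s["joint_positions"].round(2))
```

```text
2677 2677 [ 1.34750319e-03  2.81976568e-01 -2.60337696e+01]
2391 2391 [ 1.16545298e-03  2.81421590e-01 -2.59869242e+01]
FACE model -8.855520235455762 2.708944180085382e-14 60.49356814884174
(array([ 535.1, -133.9]), array([30.8, 31.4]), 53.3, 1494) [ 535.45288684 -134.00507872  160.14887038]
(array([ 534.7, -134. ]), array([68.1, 68. ]), 76.7, 1603) [ 538.66100029 -134.69945952   54.37281373]
14.2083 [-0.29  0.18  1.55 -0.    1.41  1.63]
```

View pics/w3.png

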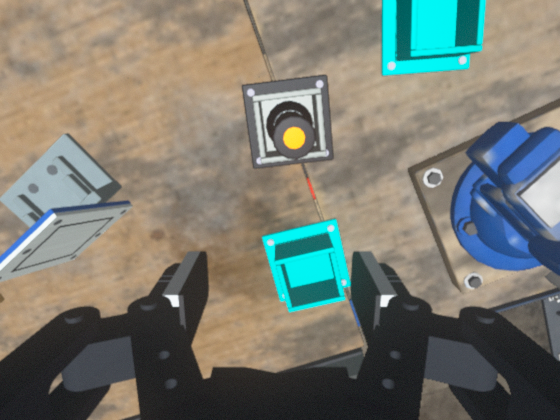

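The wrist view shows the leaning plate at about (65,235) and the torch tail at (294,138) in the grey socket, clear of the fingers' path. The fitted lean is 0.275 rad, as planned. I grasp the torch with the tool tilted 20° and lift it.

```bash
cat >> h.py <<'E'
TO=np.array([535.4,-133.2,0]);FACE=FACE+1.5*Y
ti=np.radians(20);ga,gb=ax(-10);SH=np.sin(ti)*ga+np.cos(ti)*Z;QG=frame(-SH,-gb)
G=TO+[0,0,123.]
t=np.radians(45);U=-np.sin(t)*X+np.cos(t)*Z
k=t-ti;SF=-np.sin(k)*X+np.cos(k)*Z;QF=frame(-SF,-Y);F=FACE+215*U
E
python3 - <<'E'
from h import *
from rig import bot
bot.move_to(G+110*SH,QG)
print(bot.servo_line(G,None,120,until_force=12))
bot.move_gripper(0,70);show(bot,"grip")
s=bot.read_state();np.savez("g.npz",p=s["ee_pos"],q=s["tool_rot"]);print(s["ee_pos"]-G,s["grip_force"])
print(bot.servo_line(G+[0,0,120],None,80,until_force=30));show(bot,"up")
f=lambda j: None if j is None else np.round(j,2)
print(f(bot.ik(F,QF)),f(bot.ik(F+[0,-120,60],QF)),F,s["joint_positions"].round(2))
S=bot.read_camera("side");cv2.imwrite("pics/s4.png",cv2.resize(S["image"][100:300,190:350],None,fx=3,fy=3,interpolation=2))
E
```

```text
False
grip dx -79.1 dy -261.4 dz 25.9 [-0.2 -1.5  6. ] 30.67 16.32
[ 0.27095925 -0.17046913  0.59303338] 66.73267722129822
False
up dx -79.4 dy -261.0 dz 144.8 [ 0.1  0.1 -2.2] 30.86 17.97
[ 0.04 -0.3   2.26  0.19  0.77  1.14] [-0.39 -0.36  2.16  0.34  1.04  0.69] [360.45936641  81.58753125 212.5215261 ] [-0.29  0.61  1.41 -0.04  1.46  1.46]
```

View pics/s4.png

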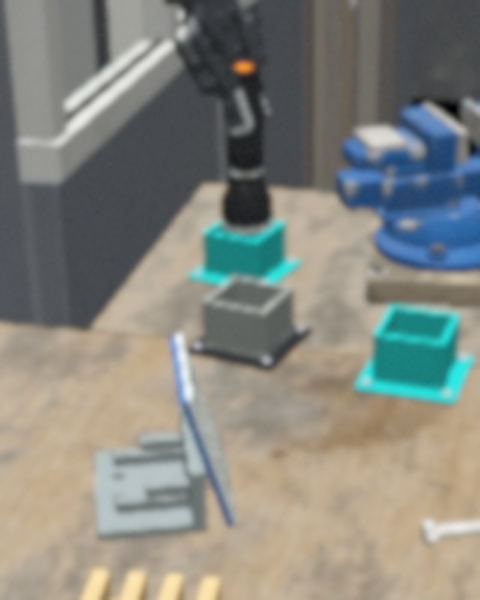

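The side view shows the torch drawn clear of the socket, still upright in the fingers, and the plate still leaning. I move to the final pose through a waypoint on the robot's side.

Run:
```python
from h import *
from rig import bot
bot.move_to(F+[0,-120,60],QF)
bot.servo_line(F,QF,100);bot.dwell(.4)
s=bot.read_state();print(s["ee_pos"]-F,s["grip_width"],s["grip_force"],s["ft_force"],s["clock"])
g=np.load("g.npz");Rr=rot(s["tool_rot"])*rot(g["q"]).inv()
lens=s["ee_pos"]+Rr.apply(TO+[0,0,8]-g["p"]);u=Rr.apply(Z);d=FACE-lens
print("lens",lens,"dist",-d@u,"off",np.linalg.norm(d-u*(d@u)),"slant",np.degrees(np.arccos(u[2])))
S=bot.read_camera("side");Tp=bot.read_camera("top")
# torch seen in side cloud: points near axis
P=cloud(S);w=P-lens;h=w@u;r=np.linalg.norm(w-h[...,None]*u,axis=-1)
m=(r<45)&(h>-20)&(h<80);Q=P[m];print(m.sum(),"h min",h[m].min(),"mean r-offset",(Q-lens-np.outer(h[m],u)).mean(0))
im=np.vstack([cv2.resize(S["image"][130:290,190:370],(480,426))]);im2=cv2.resize(Tp["image"][120:260,180:340],(320,280))
can=np.zeros((426,800,3),np.uint8);can[:,:480]=im;can[:280,480:]=im2;cv2.imwrite("pics/f.png",can)
```

```text
[ 0.03250168 -0.08036687  0.05553802] 30.352552627164467 66.93142175674438 [ 0.95190484 -1.19786179 -1.78968131] 21.0167
lens [436.68993091 110.29343569 130.55842203] dist 99.44468053239825 off 0.45110007533975305 slant 44.94907551795593
599 h min 1.0357005218585562 mean r-offset [-2.73558458 15.54483972  2.90635811]
```

View pics/f.png

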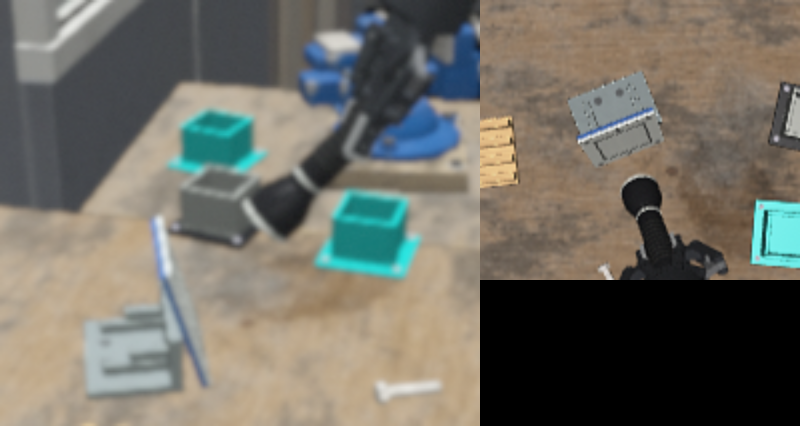

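The picture shows the torch slanting at about 45°, lens near (262,222) in the side view and aimed at the middle of the bare face. The plate still leans undisturbed, and the top view shows the torch in line with the plate's centre.

```bash
python3 -c "
from rig import bot
print(bot.finish_job())"
```

```text
the job is handed in; nothing more can be done
None
```

The job is handed in after about 21 s of the 45 s allowed; no verdict came back. The plate leans about 16° against the middle of the angle plate, bare face out and let go, and the torch is held still at about 45° with its lens about 100 mm from the face middle and aimed at it.

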